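Wedge the spring bolt and slide the battery out of its bay

TASK

The battery is locked in the steel bay by a spring bolt that one hand cannot hold back while taking the battery out. Push the thick narrow offcut fully home between the bay's rail and the bolt's cheek plate so that it props the bolt open, then slide the battery right out of the open front of the bay, past the bolt, and leave it flat on the bench there. Finally take the offcut out again and leave it lying flat on the bench, so that the bolt springs fully shut on the empty bay; do not disturb the wider, thinner offcut.

Things in the scene. Friction and masses are not known exactly. Their poses are not given: they have to be found in the camera images.
- bay: Dark steel battery bay fixed to the bench, no floor. Origin on the bench under its middle, where the battery's middle starts; z up; -x points out of the open front, the only way out; bolt on the -y side. Two rails along x, x -85 to +58 mm, inner faces y +-37, outer +-45 mm, 57 mm high. Foot tabs on the +y side reach y 66 mm, 7 mm high.
- bay_rear (a point): Point of the bay at bay x = 64, y = 0, z = 14 mm: top of the low rear bar (12 mm thick along x, 14 mm high). Above it the rear is open: closed fingertips can go down behind the battery, between the rails, and push it. Lips on the rails (z 53 to 57 mm) reach in to y +-31 mm over the battery's shoulders, so it cannot be lifted out; 62 mm between them are open.
- bolt (a joint): Steel spring bolt on the bay, sliding along bay y; value in m, 0 shut, grows as it moves out in bay -y, limit 0.028. Spring force towards shut: 1.8 N shut, 4 N at 0.023. Shut, its tip (bay x -80 to -62, z 12 to 32 mm) reaches y = -15 mm and bars the battery's front. It must be back 0.020 or more for the battery to pass; the thick offcut, home, holds it at 0.023.
- cheek (a point): Point on the bolt, moving with it: bay x = -5 mm, inner face of its cheek plate (y = -72 mm when shut), z = 24 mm. The plate is upright, 8 mm thick, z 4 to 44 mm, beside the -y rail. From bay x = -80 to -5 its inner face is parallel to the rail; then it flares out straight by 33 mm to x = +70 (the lead-in). The slot between rail and plate is 27 mm wide when shut.
- throat (a point): Point of the bay at bay x = 35, y = -70, z = 19 mm: the thick offcut's middle when fully home in the slot, its nose on the bolt's stop block (face at bay x = -45 mm), a long side along the -y rail's outer face, length along bay x, tail out to bay x = 115 mm. It goes in flat on the bench from the rear, towards bay -x, pushed with about 3 to 12 N; friction then keeps it there.
- offcut_mid (a point): Middle (half-way up) of the thick narrow wood offcut, the prop: plain box 50 mm (its x) by 160 mm (its y) by 38 mm high, about 0.18 kg, lying flat; either end may go in first.
- wide_offcut_mid (a point): Middle of another wood offcut, a bystander, wider and thinner, too wide for the slot: 60 mm (its x) by 150 mm (its y) by 22 mm high. Leave it where it is.
- battery_mid (a point): Middle (30 mm above its underside) of the black tool battery: 70 mm (its x) by 116 mm (its y), body 50 mm high, grey pad 50 x 50 mm on top up to 61 mm; about 0.45 kg. Its length lies along bay x. It is right out when its middle is more than 145 mm ahead (bay -x) of the bay's middle, its rear face then clear of the bolt; the bench's edge is at world y about -0.25, so stop soon after.

How it is judged:
By the outcome, as a careful person would: the job done as asked, in the order asked, and still so for the second after the job is handed in, with the robot touching nothing.
It also fails if it takes over 58 s, if anything falls off the work surface, if the arm or the gripper's body presses on something with over 40 N, if the wrist force passes 120 N, or if a joint passes its speed limit or range.

ROBOT

A 6-joint arm with a two-finger parallel gripper is mounted at the origin on the work surface; the furniture and walls round the work are solid. World frame = base frame: x ahead of the robot, y to its left, z up, the work surface at z = 0. Lengths are in mm, angles in rad, forces in N, time in s.
With the tool pointing down it reaches from about 275 to 750 mm from the base axis. Payload 10.2 kg.
Tool frame: the origin (TCP) lies at the very end of the fingers, on their centre line; the grasp point (between the pads) lies 19 mm behind it; z points along the fingers, y is the direction in which the jaws open and shut (so a half turn about z gives the same grasp; the last joint's range is limited). The gripper opens to 85 mm and grips with 20 to 120 N. Pads are 22 mm wide; open, the fingers measure 114 mm over their backs; the gripper's body (76 mm by 85 mm) begins 54 mm behind the grasp point. The pads swing forward as they close: fully open they stand 13 mm farther back than shut.
Start: joints at [-1.42, 0.313, 1.498, -0, 1.331, -0.223], TCP at [191.694, -488.758, 231.294] pointing down, gripper open.
Joint ranges: [-2.94, 2.94], [-0.97, 2.17], [0.19, 2.56], [-1.23, 4.37], [0.02, 3.11], [-2.88, 2.88]. Speed limits (rad/s): [2.39, 2.39, 3.01, 3.14, 3.14, 3.14].

INTERFACE

Orientations are given as a unit quaternion [w, x, y, z].
In Python, from rig import readout, cams, finish_job gives the robot as it stands. The module is installed in compiled form; this text tells all that it offers.
- The arm moves only by the tool carry_out, never from a script. Its argument "steps" is one flat list of numbers, 7 for each row, row after row: the shift along the tool's x, y, z in cm, then the turn, a rotation vector about the tool's x, y, z in units of 5 degrees (1.0 is 5 degrees), then the opening, from -1 (shut) to 1 (fully open), so that 0 is half open. In form: [x, y, z, ax, ay, az, hand, x, y, z, ax, ay, az, hand, ...]. A call has 1 to 20 rows; each row shifts and turns the commanded pose from where the row before left it, along the tool's axes as they then stand; what a row does not reach is not made up. A row lasts 1/12 s, in which the tool goes at most 41.7 mm and 7.16 degrees, less where a joint would pass 70% of its speed; a pose out of reach is approached as far as the arm can. A call with a gripper value outside its range is refused whole. The fingers move at their own pace and stop on an object; "grip_force" is the grip in N (left out, the last holds). Time passes only in rows, so rows that do not move let the fingers close. It gives the time, the measured TCP pose, the force and the opening at its end, in the units of the state.
- readout.sense(): the state, without advancing time (a new reading comes with each control period).
- cams.capture(name): name is "scene" or "top" or "wrist"; returns the picture (400x640x3 uint8, red, green, blue); there is no depth.
- cams.calibration(name): a dict with "fx", "fy", "cx", "cy" (pixels), "R" (3x3) and "t" (3): a world point X has camera coordinates R X + t; the wrist camera has in their place "T_tool_cam" (4x4, takes a point from camera to tool coordinates, whose origin is the TCP and whose axes are the flange's). Camera axes: x right, y down, z forward; pixel columns grow to the right and rows downward; lengths in mm; the calibration is good to about 2 mm. The wrist camera is an equidistant fisheye: a pixel r from the principal point sees the ray r / f radians off the axis. A picture is of the moment at which its call begins: read the wrist's pose just before it. calibration takes no time and is no camera call.
- finish_job(): hands the job in, once; it reports no verdict.
The state is a dict: "time_s": time; "joints": joint angles; "dq": joint speeds; "tau": joint torques, N m; "eef_pos": TCP position; "ee_rot": TCP orientation; "force": force on the tool from outside, world axes, zero at the start; "wrist_torque": the same for the moment, N m; "grip_width": opening from 0.0 (shut) to 1.0 (fully open).
Only numpy, scipy, OpenCV 4.12 (cv2) and the standard library are available. Lean on these libraries where they do the work, as an engineer would, in place of code of your own. Each camera call takes 0.05 s, during which the arm holds its last target.

## Working session

There is one attempt and no reset: what is moved stays moved. The work goes in short steps, Python scripts to look and compute and a tool call to move; the robot and the scene stay as the last step left them, time stands still between calls to the robot, and variables do not carry over. Pictures are saved under pics/ and viewed, and the job is handed in when it is done.

Besides the shell and the picture viewer there is one more tool, called after "Emit:" by a JSON object that holds its "method" and its "body", one argument or row to a line. carry_out: Moves the arm, as the interface text tells. Its arguments: {"type":"object","properties":{"steps":{"type":"array","items":{"type":"number"}},"grip_force":{"type":"number"}},"required":["steps"]}

```bash
mkdir -p pics
python3 - <<'E'
from rig import readout,cams
import cv2
s=readout.sense();print(s)
for n in ["scene","top","wrist"]:
    im=cams.capture(n);cv2.imwrite(f"pics/{n}0.png",im[:,:,::-1]);print(n,cams.calibration(n))
E
```

```text
{'time_s': 0.0, 'joints': array([-1.42041996e+00,  3.13460628e-01,  1.49844450e+00,  3.10898597e-05,
        1.33100320e+00, -2.23414922e-01]), 'dq': array([-1.33287949e-03,  1.89839175e-03,  6.11887147e-05, -1.13003757e-03,
        7.86746949e-04,  1.71558717e-03]), 'tau': array([-1.75764853e-03, -4.12262034e+01, -2.59743083e+01, -3.25838328e-04,
        4.10319393e-03, -1.94456010e-05]), 'eef_pos': array([ 191.65148162, -488.49082628,  230.72685024]), 'ee_rot': array([-6.56846515e-04,  9.82586263e-01,  1.85805823e-01,  3.91060155e-05]), 'force': array([-0.21706642,  0.41395597,  0.32812902]), 'wrist_torque': array([-0.0486112 ,  0.01258741,  0.00456847]), 'grip_width': 1.0008089234763655}
scene {'fx': 389.1718752038141, 'fy': 389.1718752038141, 'cx': 322.8961055233282, 'cy': 195.4538615695649, 'R': array([[-0.57747945, -0.81617021,  0.0195873 ],
       [-0.60201389,  0.40950268, -0.68548292],
       [ 0.55144969, -0.40764412, -0.72782519]]), 't': array([368.73759684, 337.11492983, 624.41065705])}
top {'fx': 430.0622607039105, 'fy': 430.0622607039105, 'cx': 315.559525670195, 'cy': 200.0581784692576, 'R': array([[ 0.00448534, -0.99971293,  0.02353598],
       [-0.99513205, -0.00677944, -0.0983171 ],
       [ 0.09844843, -0.02298042, -0.99487678]]), 't': array([ 63.16738573, 530.75307369, 908.55469042])}
wrist {'fx': 309.70691628693146, 'fy': 309.70691628693146, 'cx': 318.65738547801203, 'cy': 195.82400377300505, 'T_tool_cam': array([[-2.12522765e-04, -9.60988936e-01, -2.76586732e-01,
         7.04282196e+01],
       [ 9.99999894e-01, -3.16936312e-04,  3.32805361e-04,
        -6.56401183e-01],
       [-4.07482648e-04, -2.76586632e-01,  9.60988902e-01,
        -1.42951690e+02],
       [ 0.00000000e+00,  0.00000000e+00,  0.00000000e+00,
         1.00000000e+00]])}
```

View pics/top0.png

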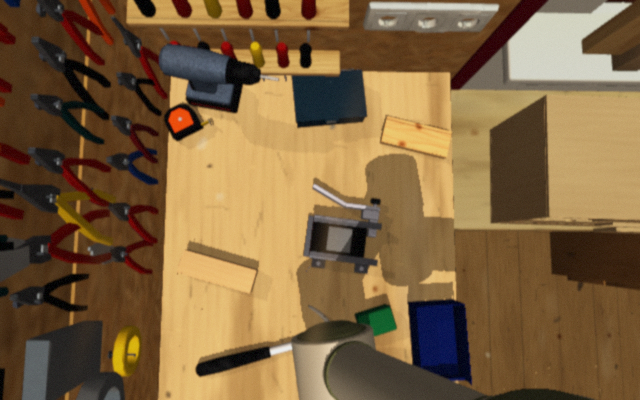

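View pics/scene0.png

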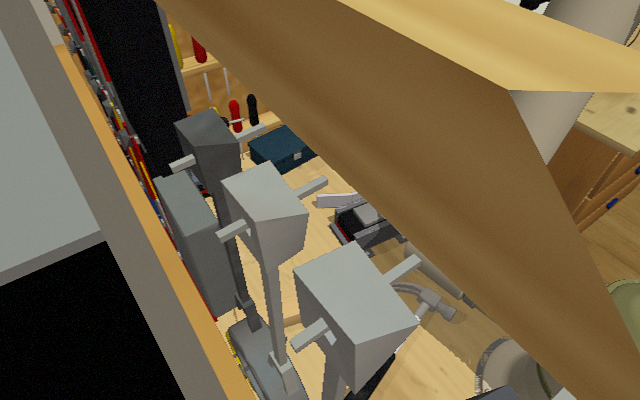

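View pics/wrist0.png

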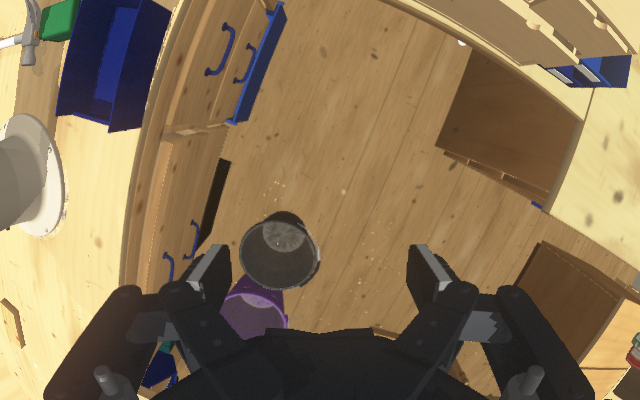

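Run:
```python
import cv2
im=cv2.imread("pics/top0.png")
def crop(x0,y0,x1,y1,f,n): cv2.imwrite(f"pics/{n}.png",cv2.resize(im[y0:y1,x0:x1],None,fx=f,fy=f,interpolation=cv2.INTER_CUBIC))
crop(290,170,400,280,6,"c_bay");crop(365,100,465,170,7,"c_o1");crop(165,230,275,305,7,"c_o2")
```

```text
(no output)
```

View pics/c_bay.png

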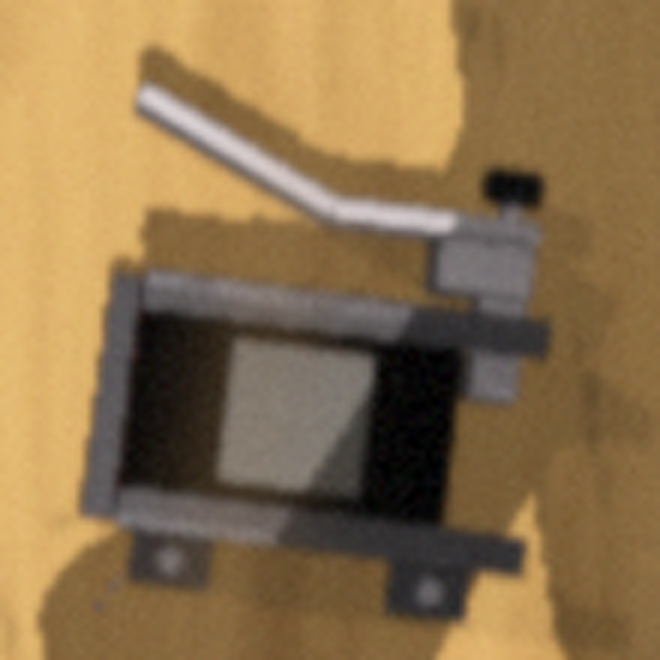

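View pics/c_o1.png

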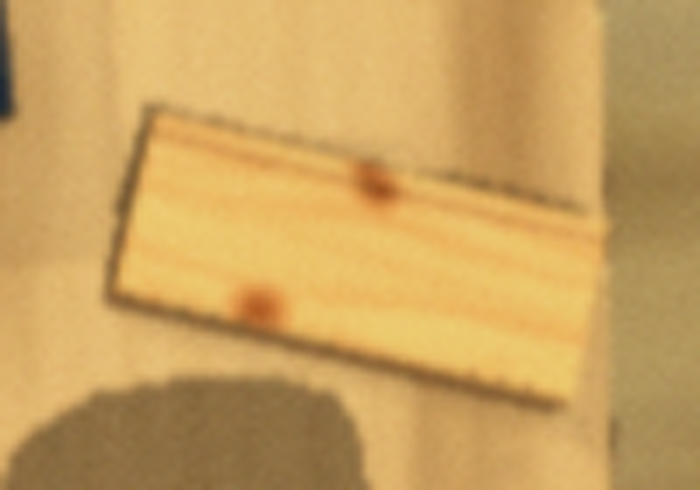

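View pics/c_o2.png

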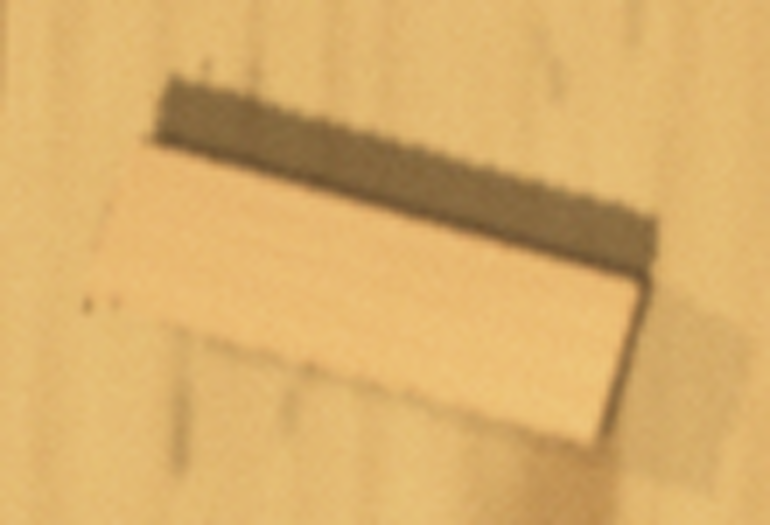

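```bash
cat > h.py <<'E'
import numpy as np,cv2
from rig import readout,cams
from scipy.spatial.transform import Rotation as Ro
def pix2w(px,z,n="top"):
    c=cams.calibration(n);R=np.array(c["R"]);t=np.array(c["t"])
    p=np.atleast_2d(np.array(px,float));d=np.c_[(p[:,0]-c["cx"])/c["fx"],(p[:,1]-c["cy"])/c["fy"],np.ones(len(p))]@R
    o=-R.T@t
    return (o+d*((z-o[2])/d[:,2])[:,None])
def w2pix(X,n="top"):
    c=cams.calibration(n);x=np.atleast_2d(X)@np.array(c["R"]).T+c["t"]
    return np.c_[c["fx"]*x[:,0]/x[:,2]+c["cx"],c["fy"]*x[:,1]/x[:,2]+c["cy"]]
def wristw2pix(X,pos,quat):
    c=cams.calibration("wrist");R=Ro.from_quat(np.r_[quat[1:],quat[0]]).as_matrix()
    T=np.array(c["T_tool_cam"]);p=(np.atleast_2d(X)-pos)@R;p=(p-T[:3,3])@T[:3,:3]
    r=np.hypot(p[:,0],p[:,1]);th=np.arctan2(r,p[:,2])
    return np.c_[c["cx"]+c["fx"]*th*p[:,0]/r,c["cy"]+c["fy"]*th*p[:,1]/r]
def fit(b,w):
    b=np.array(b,float);w=np.array(w)[:,:2];bc=b-b.mean(0);wc=w-w.mean(0)
    a=np.arctan2((bc[:,0]*wc[:,1]-bc[:,1]*wc[:,0]).sum(),(bc*wc).sum())
    R=np.array([[np.cos(a),-np.sin(a)],[np.sin(a),np.cos(a)]]);t=w.mean(0)-R@b.mean(0)
    return a,t,w-(b@R.T+t)
E
python3 - <<'E'
from h import *
px=np.array([[145,275],[548,322],[520,572],[118,520]])/6+[290,170]
w=pix2w(px,57);a,t,r=fit([[58,-45],[-85,-45],[-85,45],[58,45]],w);print("bay",a,t,r.round(1).tolist())
px=np.array([[152,140],[645,280],[600,440],[95,300]])/7+[165,230]
for z in(38,22):
  w=pix2w(px,z);print(w.round(1).tolist(),[np.linalg.norm(w[i]-w[(i+1)%4]).round(1) for i in range(4)])
  for L,W in((160,50),(150,60)):
    a,t,r=fit([[W/2,L/2],[W/2,-L/2],[-W/2,-L/2],[-W/2,L/2]],w);print(z,L,a,t,r.round(1).tolist())
px=np.array([[152,105],[605,215],[570,405],[112,297]])/7+[365,100]
w=pix2w(px,22);print("wide",w.round(1).tolist(),[np.linalg.norm(w[i]-w[(i+1)%4]).round(1) for i in range(4)])
print(pix2w([[163,72],[163,300],[453,72],[200,370],[270,352]],0).round(0))
E
```

```text
bay 1.4546789015973358 [445.10154112  17.57217973] [[-2.4, -0.3], [-1.4, 1.0], [1.5, 1.2], [2.3, -1.8]]
[[421.7, 337.0, 38.0], [380.6, 188.6, 38.0], [333.3, 201.2, 38.0], [374.2, 352.4, 38.0]] [np.float64(154.0), np.float64(48.9), np.float64(156.6), np.float64(50.0)]
38 160 -0.26892544029749293 [377.45668955 269.78928902] [[-1.1, -3.2], [0.3, 2.6], [1.2, 1.9], [-0.4, -1.2]]
38 150 -0.2693425493035654 [377.45668955 269.78928902] [[-4.6, 2.9], [-5.8, -0.9], [4.7, -4.3], [5.7, 2.3]]
[[421.5, 341.4, 22.0], [379.6, 190.4, 22.0], [331.5, 203.1, 22.0], [373.1, 357.0, 22.0]] [np.float64(156.7), np.float64(49.8), np.float64(159.4), np.float64(50.8)]
22 160 -0.268925440297493 [376.39216589 272.96910629] [[-0.3, -2.1], [0.3, 1.2], [0.4, 0.7], [-0.5, 0.2]]
22 150 -0.2693425493035654 [376.39216589 272.96910629] [[-3.8, 4.1], [-5.8, -2.3], [4.0, -5.5], [5.6, 3.7]]
wide [[722.6, -91.9, 22.0], [688.3, -236.5, 22.0], [626.7, -223.7, 22.0], [660.1, -78.5, 22.0]] [np.float64(148.6), np.float64(62.9), np.float64(149.0), np.float64(63.9)]
[[ 824.  415.    0.]
 [ 313.  395.    0.]
 [ 833. -252.    0.]
 [ 167.  311.    0.]
 [ 204.  162.    0.]]
```

Emit:
{"method": "carry_out", "body": {
  "steps": [2.9,-1.75,0,0,0,0,1,2.9,-1.75,0,0,0,0,1,2.9,-1.75,0,0,0,0,1,2.9,-1.75,0,0,0,0,1,2.9,-1.75,0,0,0,0,1,2.9,-1.75,0,0,0,0,1,2.9,-1.75,0,0,0,0,1,2.9,-1.75,0,0,0,0,1,2.9,-1.75,0,0,0,0,1,2.9,-1.75,0,0,0,0,1,2.9,-1.75,0,0,0,0,1,2.9,-1.75,0,0,0,0,1,2.9,-1.75,0,0,0,0,1,2.9,-1.75,0,0,0,0,1,2.9,-1.75,0,0,0,0,1,2.9,-1.75,0,0,0,0,1]
}}

```text
time_s: 1.48
eef_pos: [522.1, -57.0, 231.1]
ee_rot: [-0.0, 0.983, 0.186, -0.0]
force: [0.1, -0.2, -1.2]
grip_width: 1.004
```

Emit:
{"method": "carry_out", "body": {
  "steps": [-0.2,-2.9,0,0,0,0,1,-0.2,-2.9,0,0,0,0,1,-0.2,-2.9,0,0,0,0,1,-0.2,-2.9,0,0,0,0,1,-0.2,-2.9,0,0,0,0,1,-0.2,-2.9,0,0,0,0,1,-0.2,-2.9,0,0,0,0,1,-0.2,-2.9,0,0,0,0,1,0,0,0,0,0,-1.33,1,0,0,0,0,0,-1.33,1,0,0,0,0,0,-1.33,1,0,0,0,0,0,-1.33,1,0,0,0,0,0,-1.33,1,0,0,0,0,0,-1.33,1,0,0,0,0,0,-1.33,1,0,0,0,0,0,-1.33,1,0,0,0,0,0,0,1]
}}

```text
time_s: 2.9
eef_pos: [421.7, 151.5, 231.2]
ee_rot: [-0.0, 0.794, 0.608, -0.0]
force: [-0.5, -0.2, 0.0]
grip_width: 0.999
```

```bash
cat >> h.py <<'E'
def st():
    s=readout.sense();q=s["ee_rot"];R=Ro.from_quat(np.r_[q[1:],q[0]]).as_matrix()
    print("t",s["time_s"],"pos",s["eef_pos"].round(1),"head",np.degrees(np.arctan2(R[1,0],R[0,0])).round(2),"tz",R[:,2].round(3),"F",s["force"].round(1),"w",round(s["grip_width"],3),"j",s["joints"].round(2));return s,R
def snap(n,f,box=None,sc=1):
    s=readout.sense();im=cams.capture(n)[:,:,::-1]
    np.savez("pics/"+f+".npz",pos=s["eef_pos"],q=s["ee_rot"]);cv2.imwrite("pics/"+f+"_raw.png",im)
    if box: im=im[box[1]:box[3],box[0]:box[2]]
    cv2.imwrite("pics/"+f+".png",cv2.resize(im,None,fx=sc,fy=sc,interpolation=cv2.INTER_CUBIC));return s
E
python3 - <<'E'
from h import *
st();snap("wrist","w1")
E
```

```text
t 2.9 pos [421.7 151.5 231.2] head 74.85 tz [-0.  0. -1.] F [-0.5 -0.2  0. ] w 0.999 j [0.08 0.14 1.71 0.   1.29 0.35]
```

View pics/w1.png

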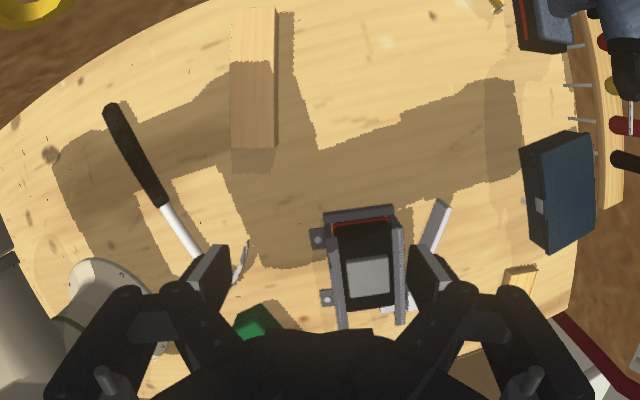

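```bash
cat >> h.py <<'E'
def wpix2w(px,z,f):
    d=np.load("pics/"+f+".npz");c=cams.calibration("wrist");R=Ro.from_quat(np.r_[d["q"][1:],d["q"][0]]).as_matrix();T=np.array(c["T_tool_cam"])
    u=np.atleast_2d(np.array(px,float))-[c["cx"],c["cy"]];r=np.hypot(u[:,0],u[:,1]);th=r/c["fx"]
    v=np.c_[u*(np.sin(th)/r)[:,None],np.cos(th)]@(R@T[:3,:3]).T;o=d["pos"]+R@T[:3,3]
    return o+v*((z-o[2])/v[:,2])[:,None]
def crop(f,box,sc,out):
    im=cv2.imread("pics/"+f+"_raw.png");cv2.imwrite("pics/"+out+".png",cv2.resize(im[box[1]:box[3],box[0]:box[2]],None,fx=sc,fy=sc,interpolation=cv2.INTER_CUBIC))
E
python3 -c "
from h import *
crop('w1',(300,190,460,330),5,'w1b');crop('w1',(215,0,315,180),3.3,'w1o')"
```

```text
(no output)
```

View pics/w1b.png

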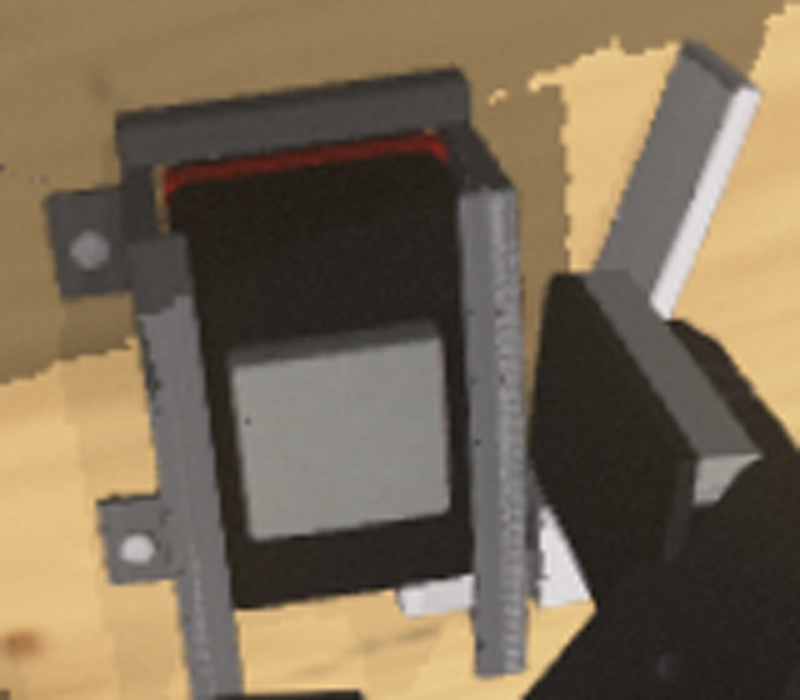

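View pics/w1o.png

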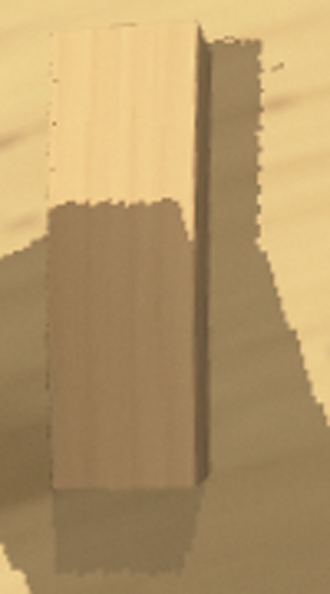

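Run:
```python
from h import *
o=[300,190]
P=lambda l:np.array(l)/5+o
b=[[58,-45],[-85,-45],[58,45],[70,45],[70,-45]]
w=np.r_[wpix2w(P([[515,190],[522,672],[134,240]]),57,"w1"),wpix2w(P([[118,115],[465,70]]),14,"w1")]
a,t,r=fit(b,w);print("bay",a,t,r.round(1).tolist())
w=wpix2w(P([[232,365],[437,340],[450,512],[248,540]]),61,"w1");print("pad",w.mean(0));a,t,r=fit([[25,25],[25,-25],[-25,-25],[-25,25]],w);print(a,r.round(1).tolist())
w=wpix2w(np.array([[50,30],[197,22],[195,488],[50,488]])/3.3+[215,0],38,"w1");print(w.round(1).tolist());a,t,r=fit([[-25,80],[25,80],[25,-80],[-25,-80]],w);print("off",a,t,r.round(1).tolist())
# flare end, top z 44
print(wpix2w(P([[685,42],[758,92]]),44,"w1"))
```

```text
bay 1.4349190071960434 [446.94744461  20.08726193] [[-1.1, -1.2], [-0.0, -0.8], [1.8, -1.6], [1.1, 1.4], [-1.8, 2.1]]
pad [446.71360482  19.27577652  61.        ]
1.4370498881717169 [[0.8, -0.0], [-1.4, -0.6], [0.3, 0.2], [0.3, 0.4]]
[[376.3, 359.7, 38.0], [424.5, 345.0, 38.0], [381.8, 192.1, 38.0], [333.6, 206.3, 38.0]]
off -0.2736260065076382 [379.04048182 275.75254443] [[-0.3, 0.1], [-0.3, -1.0], [0.3, 0.1], [0.3, 0.8]]
[[547.80605606  88.96314778  44.        ]
 [564.69805941  71.39693947  44.        ]]
```

Emit:
{"method": "carry_out", "body": {
  "steps": [2.65,-1.46,0,0,0,0,1,2.65,-1.46,0,0,0,0,1,2.65,-1.46,0,0,0,0.02,0,1,2.65,-1.46,0,0,-0.02,0,1,2.65,-1.46,0,0,0,0.1,1,0,0,3.4,0,0,0,1,0,0,3.4,0,0,0,1,0,0,3.4,0,0,0,1,0,0,3.4,0,0,0,1,0,0,3.4,0,0,0,1,0,0,2.7,0,0,0,1,0,0,1.8,0,0,0,1,0,0,1.0,0,0,0,1,0,0,0,0,0,0,-1,0,0,0,0,0,0,-1,0,0,0,0,0,0,-1,0,0,0,0,0,0,-1,0,0,0,0,0,0,-1],
  "grip_force": 50
}}

```text
schema error: expected a multiple of 7 numbers
```

Run:
```python
from h import *
st();snap("wrist","w2")
```

```text
t 2.95 pos [421.7 151.5 231.2] head 74.49 tz [-0. -0. -1.] F [-0.6 -0.5  0.6] w 1.001 j [0.08 0.14 1.71 0.   1.29 0.35]
```

View pics/w2.png

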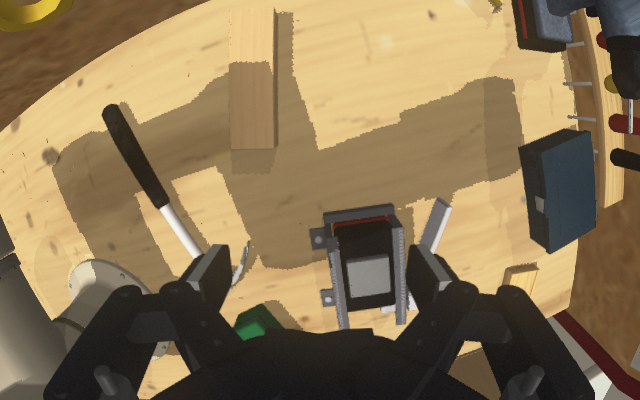

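Emit:
{"method": "carry_out", "body": {
  "steps": [2.65,-1.46,0,0,0,0,1,2.65,-1.46,0,0,0,0,1,2.65,-1.46,0,0,0,0,1,2.65,-1.46,0,0,0,0,1,2.65,-1.46,0,0,0,0,1,0,0,3.4,0,0,0,1,0,0,3.4,0,0,0,1,0,0,3.4,0,0,0,1,0,0,3.4,0,0,0,1,0,0,3.4,0,0,0,1,0,0,2.7,0,0,0,1,0,0,1.8,0,0,0,1,0,0,1.0,0,0,0,1,0,0,0,0,0,0,1],
  "grip_force": 50
}}

```text
time_s: 4.17
eef_pos: [385.7, 298.2, 4.7]
ee_rot: [-0.0, 0.796, 0.605, -0.002]
force: [-0.1, 0.6, -0.4]
grip_width: 0.996
```

Run:
```python
from h import *
st();snap("wrist","w3")
```

```text
t 4.1667 pos [385.7 298.2   4.7] head 74.49 tz [-0.003 -0.001 -1.   ] F [-0.1  0.6 -0.4] w 0.996 j [0.42 0.55 1.83 0.   0.76 0.69]
```

View pics/w3.png

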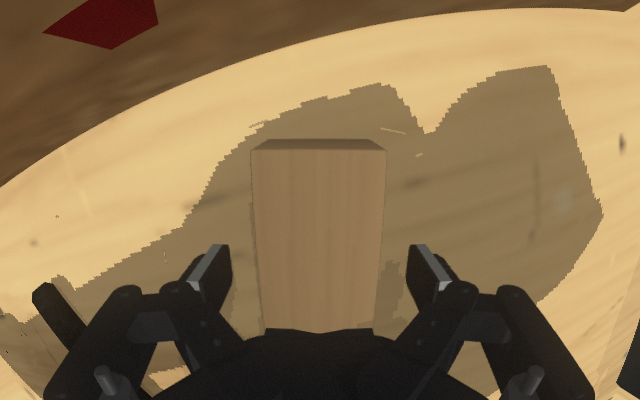

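Emit:
{"method": "carry_out", "body": {
  "steps": [0,0,0,0,0,0,-1,0,0,0,0,0,0,-1,0,0,0,0,0,0,-1,0,0,0,0,0,0,-1,0,0,0,0,0,0,-1,0,0,-0.6,0,0,0,-1,-0.5,1.5,0,0,0,0,-1,-0.9,3.0,0,0,0,0,-1,-0.9,3.0,0,0,0,0,-1,-0.9,3.0,0,0,0,0,-1,-0.9,3.0,0,0,0,0,-1,-0.9,3.0,0,0,0,0,-1,-0.45,1.35,0,0,0,0,-1,0,0,0,0,0,-0.8,-1,0,0,0,0,0,-0.76,-1,0,0,0,0,0,0,-1],
  "grip_force": 50
}}

```text
time_s: 5.55
eef_pos: [544.4, 198.4, 12.7]
ee_rot: [0.0, 0.752, 0.659, 0.0]
force: [-0.1, -0.2, -1.7]
grip_width: 0.577
```

Run:
```python
from h import *
st();snap("wrist","w4");snap("top","t4",(280,130,440,290),4)
```

```text
t 5.55 pos [544.4 198.4  12.7] head 82.52 tz [ 0.  0. -1.] F [-0.1 -0.2 -1.7] w 0.577 j [ 0.15  0.68  1.55 -0.    0.91  0.28]
```

View pics/w4.png

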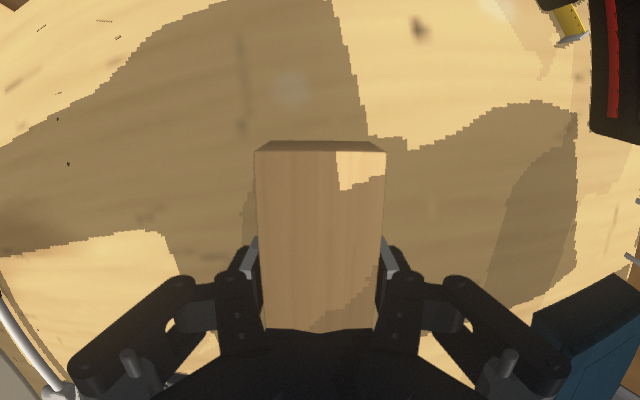

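View pics/t4.png

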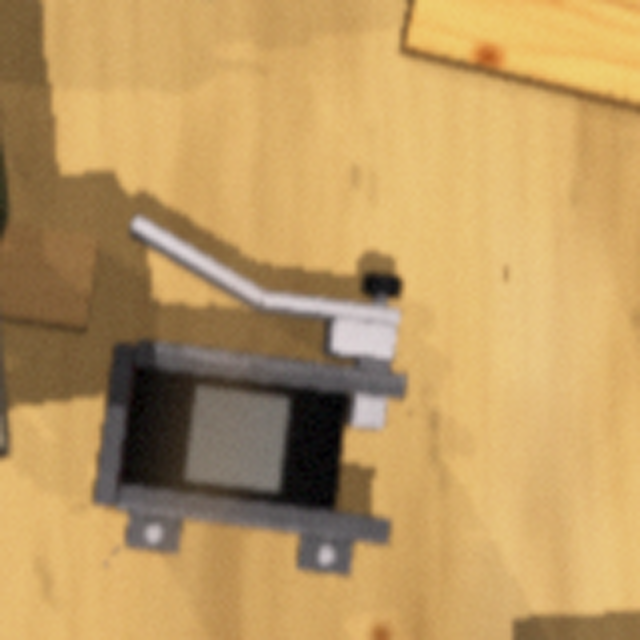

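Run:
```python
from h import *
P=lambda l:np.array(l)/4+[280,130]
w=pix2w(P([[155,342],[405,376],[388,543],[118,502]]),57)
a,t,r=fit([[58,-45],[-85,-45],[-85,45],[58,45]],w);print("bay",a,t,r.round(1).tolist())
w=pix2w(P([[187,385],[290,395],[280,493],[185,483]]),61);print(w.mean(0))
n=pix2w(P([[85,328],[97,237],[0,318]]),46);print(n)
for (a,t) in ((1.437,[446.6,19.3]),(a,t)):
  R=np.array([[np.cos(a),-np.sin(a)],[np.sin(a),np.cos(a)]]);print(((n[:,:2]-t)@R).round(1).tolist(), (([544.4,198.4]-np.array(t))@R).round(1), ((pix2w(P([[137,220],[262,300]]),44)[:,:2]-t)@R).round(1).tolist())
```

```text
bay 1.424666907930928 [445.90276803  15.08790541] [[-4.0, -5.8], [-0.2, 4.6], [2.2, 1.3], [2.0, -0.1]]
[444.61371324  18.27141531  61.        ]
[[502.75126518  96.81342609  46.        ]
 [551.2934175   90.81039039  46.        ]
 [507.77303148 141.77172324  46.        ]]
[[84.3, -45.3], [84.8, -94.2], [129.5, -44.3]] [190.5 -73. ] [[65.0, -106.5], [-6.8, -73.4]]
[[89.1, -44.3], [90.3, -93.2], [134.3, -42.8]] [195.7 -70.8] [[70.6, -105.8], [-1.6, -73.5]]
```

Emit:
{"method": "carry_out", "body": {
  "steps": [0,0.2,0,0,0,0,-1,0,0,0.4,0,0,0,-1,0,0,0.35,0,0,0,-1,0,0,0,0,0,0,0.5,0,0,0,0,0,0,0.5,0,0,0,0,0,0,0.5,1.2,0,0,0,0,0,0.5,1.3,0,0,0,0,0,0.5,1.2,0,0,0,0,0,0.5,0,0,0,0,0,0,-1,0,0,0,0,0,0,-1,0,0,0,0,0,0,-1,0,0,0,0,0,0,-1],
  "grip_force": 50
}}

```text
time_s: 6.73
eef_pos: [551.1, 235.0, 4.9]
ee_rot: [-0.0, 0.752, 0.659, 0.0]
force: [-0.2, 1.7, 0.9]
grip_width: 0.576
```

Run:
```python
from h import *
st();snap("wrist","w5");snap("top","t5",(240,130,400,290),4)
```

```text
t 6.7333 pos [551.1 235.    4.9] head 82.41 tz [ 0.  0. -1.] F [-0.2  1.7  0.9] w 0.576 j [0.21 0.73 1.48 0.   0.93 0.34]
```

View pics/w5.png

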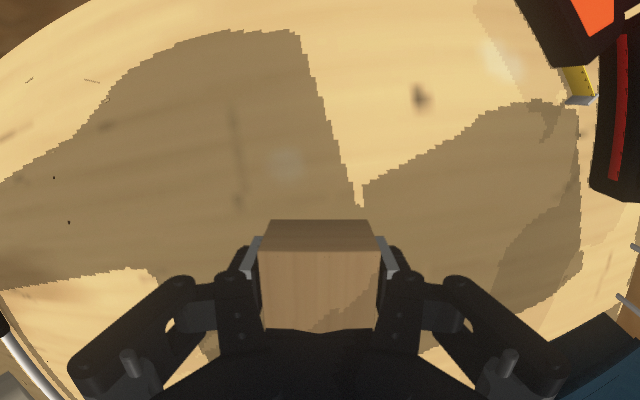

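View pics/t5.png

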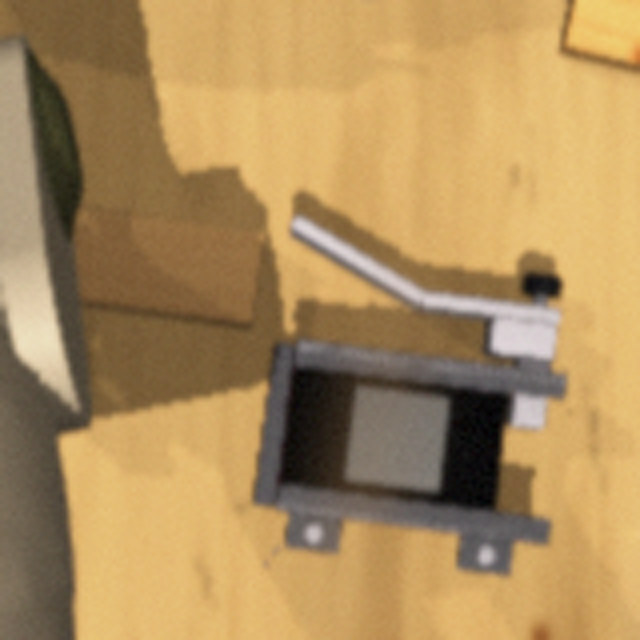

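Emit:
{"method": "carry_out", "body": {
  "steps": [-1.4,0,0,0,0,0,-1,-1.5,0,0,0,0,0,-1,-1.0,-0.1,0,0,0,0,-1,-0.6,-0.1,0,0,0,0,-1,-0.5,-0.1,0,0,0,0,-1,0,0,0,0,0,0,-1]
}}

```text
time_s: 7.33
eef_pos: [540.8, 184.2, 4.9]
ee_rot: [-0.0, 0.753, 0.658, -0.001]
force: [-3.9, -2.5, 5.1]
grip_width: 0.576
```

Run:
```python
from h import *
st();snap("top","t6",(240,130,400,290),4)
```

```text
t 7.3333 pos [540.8 184.2   4.9] head 82.3 tz [-0.002 -0.    -1.   ] F [-3.9 -2.5  5.1] w 0.576 j [ 0.12  0.68  1.57 -0.    0.89  0.26]
```

View pics/t6.png

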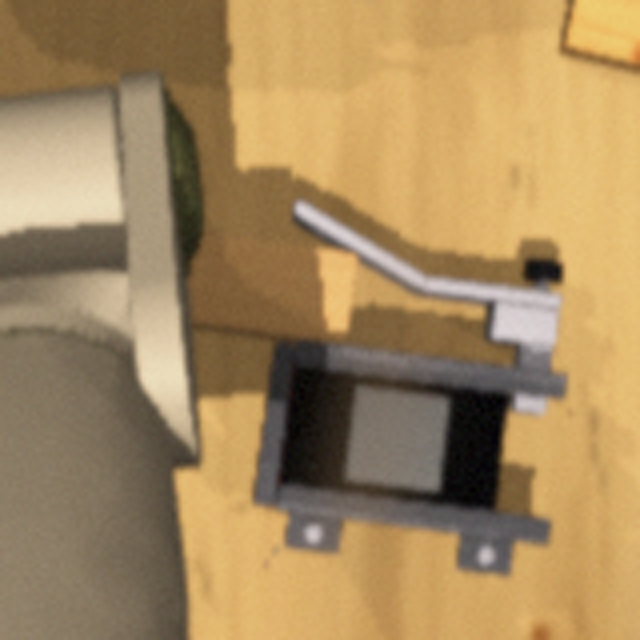

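Emit:
{"method": "carry_out", "body": {
  "steps": [-0.8,-0.05,0,0,0,0,-1,-0.8,0,0,0,0,0,-1,-0.8,0,0,0,0,0,-1,-0.8,0,0,0,0,0,-1,-0.8,0,0,0,0,0,-1]
}}

```text
time_s: 7.8
eef_pos: [535.2, 146.7, 4.9]
ee_rot: [-0.001, 0.753, 0.658, 0.0]
force: [-4.0, 8.3, 2.6]
grip_width: 0.579
```

Emit:
{"method": "carry_out", "body": {
  "steps": [-0.7,0,0,0,0,0,-1,-0.7,0,0,0,0,0,-1,-0.5,0,0,0,0,0,-1,0,0,0,0,0,0,-1]
}}

```text
time_s: 8.13
eef_pos: [532.6, 126.6, 4.9]
ee_rot: [-0.001, 0.753, 0.658, -0.0]
force: [-2.8, 0.6, 6.1]
grip_width: 0.573
```

Run:
```python
from h import *
st();snap("top","t7",(240,130,400,290),4)
```

```text
t 8.1333 pos [532.6 126.6   4.9] head 82.33 tz [-0.001  0.    -1.   ] F [-2.8  0.6  6.1] w 0.573 j [0.02 0.64 1.65 0.   0.85 0.15]
```

View pics/t7.png

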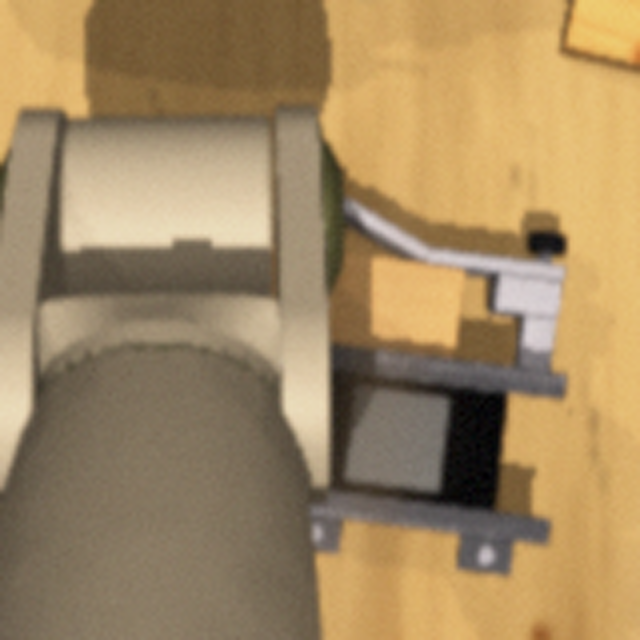

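Emit:
{"method": "carry_out", "body": {
  "steps": [-0.6,0,0,0,0,0,-1,-0.6,0,0,0,0,0,-1,-0.4,0,0,0,0,0,-1,0,0,0,0,0,0,-1]
}}

```text
time_s: 8.52
eef_pos: [530.5, 110.9, 4.8]
ee_rot: [-0.001, 0.753, 0.658, -0.0]
force: [-4.3, 1.7, 4.1]
grip_width: 0.578
```

Emit:
{"method": "carry_out", "body": {
  "steps": [-0.2,0,0,0,0,0,-1,-0.2,0,0,0,0,0,-1,0,0,0,0,0,0,-1]
}}

```text
time_s: 8.77
eef_pos: [530.1, 108.7, 4.8]
ee_rot: [-0.001, 0.753, 0.658, 0.001]
force: [-1.1, 13.9, 4.7]
grip_width: 0.579
```

Run:
```python
from h import *
st();snap("top","t8",(300,170,400,270),6)
```

```text
t 8.7667 pos [530.1 108.7   4.8] head 82.36 tz [-0.     0.003 -1.   ] F [-1.1 13.9  4.7] w 0.579 j [-0.02  0.63  1.67  0.    0.84  0.12]
```

View pics/t8.png

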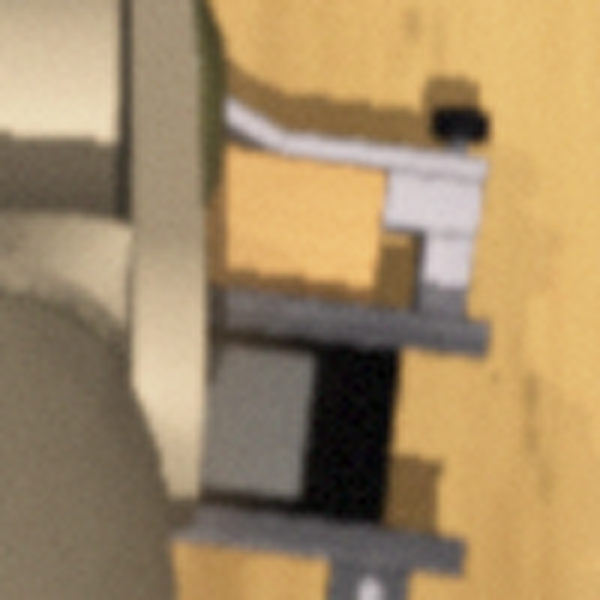

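Emit:
{"method": "carry_out", "body": {
  "steps": [0.2,0,0,0,0,0,-1,0,0,0,0,0,0,1,0,0,0,0,0,0,1,0,0,0,0,0,0,1,0,0,-3.0,0,0,0,1,0,0,-4.1,0,0,0,1,0,0,-4.0,0,0,0,0,-0.7,-2.4,-1.2,0,0,0,-1,-0.7,-2.4,0,0,0,0,-1,-0.7,-2.3,0,0,0,0,-1,0,0,0,0,0,0,-1,0,0,0,0,0,0,-1,0,0,0,0,0,0,-1]
}}

```text
time_s: 9.9
eef_pos: [458.4, 98.0, 128.0]
ee_rot: [0.0, 0.752, 0.659, 0.0]
force: [0.0, -0.1, -0.9]
grip_width: 0.004
```

Run:
```python
from h import *
st();snap("wrist","w9");snap("top","t9",(280,130,440,290),4)
```

```text
t 9.9 pos [458.4  98.  128. ] head 82.4 tz [ 0.001 -0.    -1.   ] F [ 0.  -0.1 -0.9] w 0.004 j [-0.04  0.31  1.8  -0.    1.03  0.09]
```

View pics/w9.png

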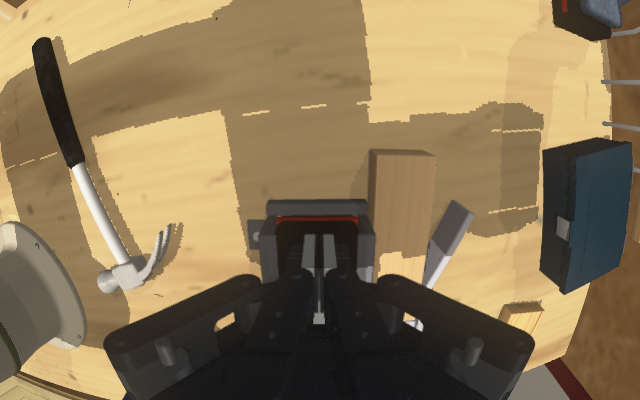

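View pics/t9.png

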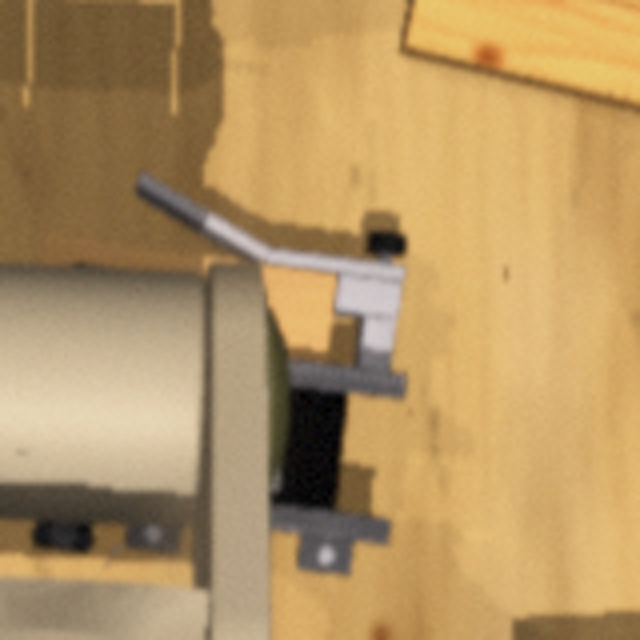

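Emit:
{"method": "carry_out", "body": {
  "steps": [0,0,3.0,0,0,0,-1,0,0,3.0,0,0,0,-1,0,0,2.2,0,0,0,-1,0,0,1.4,0,0,0,-1,0,0,0.6,0,0,0,-1,0,0,0,0,0,0,-1]
}}

```text
time_s: 10.5
eef_pos: [457.5, 98.2, 24.6]
ee_rot: [-0.001, 0.752, 0.659, -0.001]
force: [-0.2, -0.6, 0.8]
grip_width: 0.002
```

Emit:
{"method": "carry_out", "body": {
  "steps": [-0.4,0,0,0,0,0,-1,-0.4,0,0,0,0,0,-1,-0.4,0,0,0,0,0,-1,-0.4,0,0,0,0,0,-1,-0.4,0,0,0,0,0,-1]
}}

```text
time_s: 10.92
eef_pos: [455.7, 78.3, 26.7]
ee_rot: [0.0, 0.752, 0.659, 0.001]
force: [1.0, 5.9, 3.8]
grip_width: -0.002
```

Run:
```python
from h import *
st();snap("wrist","w10")
```

```text
t 10.9167 pos [455.7  78.3  26.7] head 82.39 tz [ 0.002  0.001 -1.   ] F [1.  5.9 3.8] w -0.002 j [-0.08  0.47  1.9   0.    0.77  0.05]
```

View pics/w10.png

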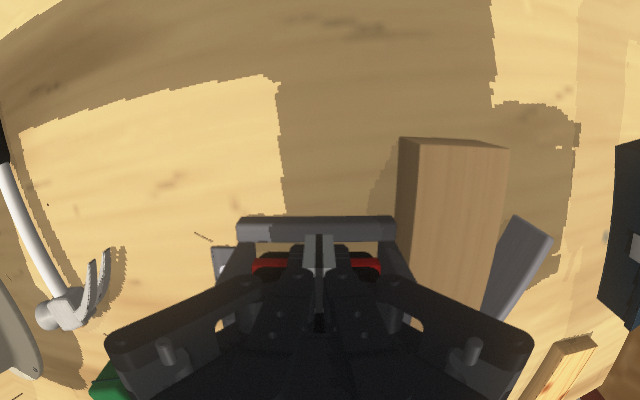

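Emit:
{"method": "carry_out", "body": {
  "steps": [-0.9,0,0,0,0,0,-1,-0.9,0,0,0,0,0,-1,-0.9,0,0,0,0,0,-1,-0.9,0,0,0,0,0,-1,-0.9,0,0,0,0,0,-1,-0.9,0,0,0,0,0,-1,-0.9,0,0,0,0,0,-1]
}}

```text
time_s: 11.55
eef_pos: [447.2, 15.8, 26.5]
ee_rot: [0.0, 0.752, 0.659, 0.001]
force: [1.4, 7.0, 6.4]
grip_width: -0.002
```

Emit:
{"method": "carry_out", "body": {
  "steps": [-0.9,0,0,0,0,0,-1,-0.9,0,0,0,0,0,-1,-0.9,0,0,0,0,0,-1,-0.9,0,0,0,0,0,-1,-0.9,0,0,0,0,0,-1,-0.9,0,0,0,0,0,-1,-0.7,0,0,0,0,0,-1,-0.4,0,0,0,0,0,-1,-0.2,0,0,0,0,0,-1,0,0,0,0,0,0,-1]
}}

```text
time_s: 12.38
eef_pos: [438.0, -50.8, 26.3]
ee_rot: [0.0, 0.752, 0.659, 0.0]
force: [-0.5, 0.8, 0.2]
grip_width: 0.0
```

Run:
```python
from h import *
st();snap("wrist","w11");snap("top","t11",(280,150,440,290),4.5)
```

```text
t 12.3833 pos [438.  -50.8  26.3] head 82.39 tz [ 0.001 -0.    -1.   ] F [-0.5  0.8  0.2] w 0.0 j [-0.38  0.43  1.96  0.    0.75 -0.25]
```

View pics/w11.png

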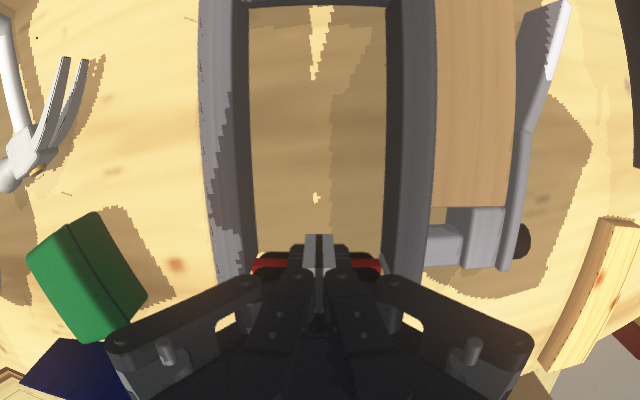

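View pics/t11.png

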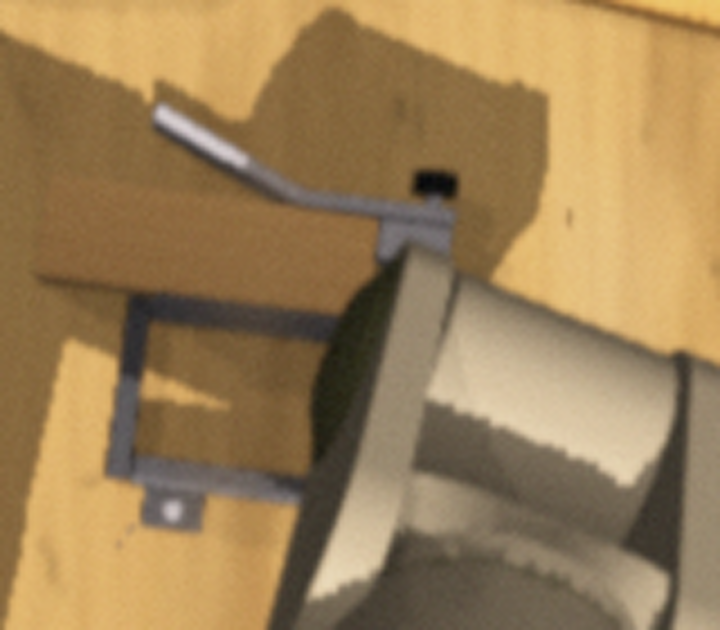

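Emit:
{"method": "carry_out", "body": {
  "steps": [-0.5,0,0,0,0,0,-1,-0.6,0,0,0,0,0,-1,-0.4,0,0,0,0,0,-1,-0.2,0,0,0,0,0,-1,0,0,0,0,0,0,-1,1.5,0,0,0,0,0,-1,0,0,-4.0,0,0,0,-1,0,0,-4.0,0,0,0,-1,4.0,0,-2.0,0,0,0,-1,4.0,0,0,0,0,0,0,4.0,0,0,0,0,0,0,4.0,0,0,0,0,0,0.5,0,0,0,0,0,0,1]
}}

```text
time_s: 13.57
eef_pos: [458.2, 108.5, 124.5]
ee_rot: [-0.0, 0.75, 0.661, 0.0]
force: [0.1, -0.0, -0.9]
grip_width: 0.565
```

Run:
```python
from h import *
st();snap("wrist","w12");snap("top","t12",(300,150,460,290),4.5)
```

```text
t 13.5667 pos [458.2 108.5 124.5] head 82.75 tz [ 0.001  0.001 -1.   ] F [ 0.1 -0.  -0.9] w 0.565 j [-0.02  0.31  1.8   0.    1.03  0.11]
```

View pics/w12.png

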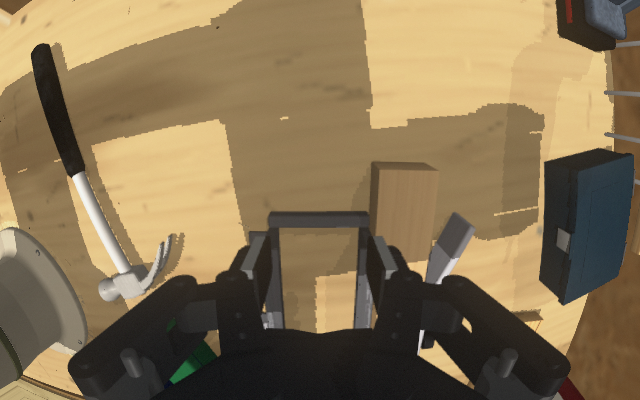

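View pics/t12.png

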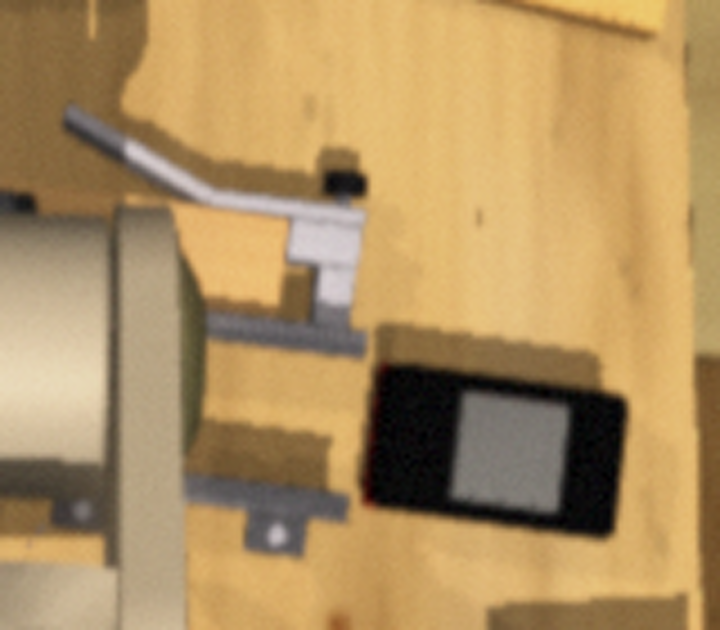

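Run:
```python
from h import *
w=pix2w(np.array([[460,390],[570,402],[562,512],[450,500]])/4.5+[300,150],61);m=w.mean(0)[:2];print(m)
a=1.437;R=np.array([[np.cos(a),-np.sin(a)],[np.sin(a),np.cos(a)]])
print((m-[446.3,19])@R,(m-[444.6,18.3])@R)
print(((wpix2w([[370,163],[436,170]],38,'w12')[:,:2]-[446.3,19])@R).round(1))
```

```text
[ 423.68618429 -136.74012945]
[-157.36484643    1.63636462] [-1.56444327e+02  4.49364131e-02]
[[121.3 -38.5]
 [117.1 -92.6]]
```

Emit:
{"method": "carry_out", "body": {
  "steps": [0.4,2.4,0,0,0,0,1,0.4,2.4,0,0,0,0,1,0.4,2.35,0,0,0,0,1,0,0,3.0,0,0,0,1,0,0,4.0,0,0,0,1,0,0,2.6,0,0,0,1,0,0,1.6,0,0,0,1,0,0,0.7,0,0,0,1,0,0,0,0,0,0,-1,0,0,0,0,0,0,-1,0,0,0,0,0,0,-1,0,0,0,0,0,0,-1,0,0,0,0,0,0,-1],
  "grip_force": 60
}}

```text
time_s: 14.75
eef_pos: [531.4, 105.6, 7.1]
ee_rot: [0.001, 0.753, 0.658, 0.001]
force: [-3.6, -2.8, 5.2]
grip_width: 0.577
```

Emit:
{"method": "carry_out", "body": {
  "steps": [0.4,0,0,0,0,0,-1,0.6,0,0,0,0,0,-1,0.7,0,0,0,0,0,-1,0.8,0,0,0,0,0,-1]
}}

```text
time_s: 15.08
eef_pos: [534.5, 129.8, 7.1]
ee_rot: [0.001, 0.753, 0.658, -0.0]
force: [-5.0, -6.5, 6.1]
grip_width: 0.576
```

Emit:
{"method": "carry_out", "body": {
  "steps": [1.0,0,0,0,0,0,-1,1.2,0,0,0,0,0,-1,1.2,0,0,0,0,0,-1,1.2,0,0,0,0,0,-1,1.2,0,0,0,0,0,-1,1.2,0,0,0,0,0,-1,1.4,0,0,0,0,0,-1,1.4,0,0,0,0,0,-1,1.2,0,0,0,0,0,-1,0.8,0,0,0,0,0,-1,0,0,0,0,0,0,-1]
}}

```text
time_s: 16.0
eef_pos: [550.9, 249.6, 7.1]
ee_rot: [0.001, 0.752, 0.659, 0.002]
force: [0.0, 3.9, 5.9]
grip_width: 0.577
```

Run:
```python
from h import *
st();snap("top","t13",(240,130,440,290),4)
```

```text
t 16.0 pos [550.9 249.6   7.1] head 82.49 tz [ 0.004  0.001 -1.   ] F [0.  3.9 5.9] w 0.577 j [0.23 0.73 1.47 0.   0.94 0.36]
```

View pics/t13.png

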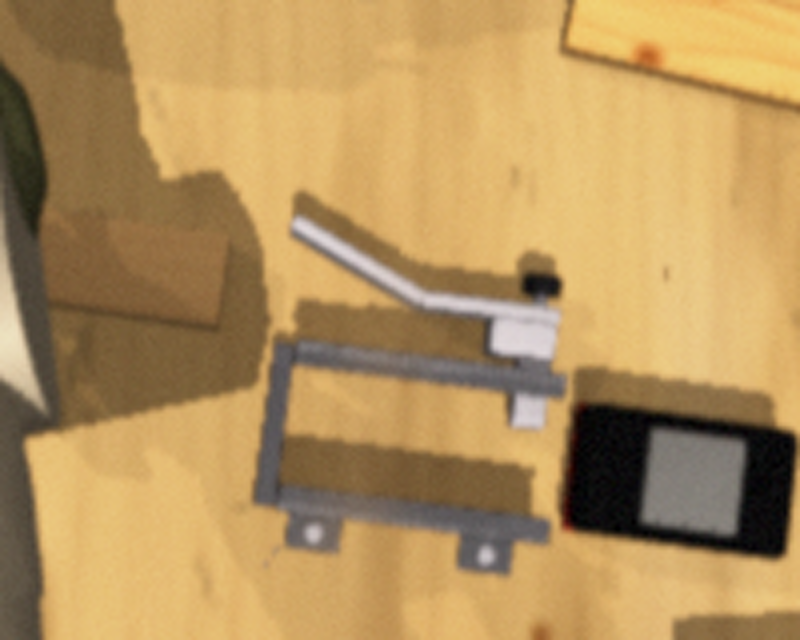

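Emit:
{"method": "carry_out", "body": {
  "steps": [0,0,0,0,0,0,0.3,0,0,0,0,0,0,0.6,0,0,0,0,0,0,0.9,0,0,0,0,0,0,0.9,0,0,-2.0,0,0,0,0.9,0,0,-4.0,0,0,0,0.9,0,0,-4.0,0,0,0,0.9,0,0,-4.0,0,0,0,0.9,0,-3.0,-2.0,0,0,0,0.9,0,-3.5,0,0,0,0,0.9,0,-3.5,0,0,0,0,0.9,0,-3.5,0,0,0,0,0.9,0,0,0,0,0,0,0.9]
}}

```text
time_s: 17.13
eef_pos: [410.7, 266.0, 165.3]
ee_rot: [-0.001, 0.752, 0.66, -0.001]
force: [0.1, -0.1, 0.2]
grip_width: 0.948
```

Run:
```python
from h import *
st();snap("top","t14",(160,60,480,300),2.4);snap("wrist","w14")
```

```text
t 17.1333 pos [410.7 266.  165.3] head 82.55 tz [-0.003 -0.    -1.   ] F [ 0.1 -0.1  0.2] w 0.948 j [0.33 0.3  1.7  0.   1.15 0.46]
```

View pics/t14.png

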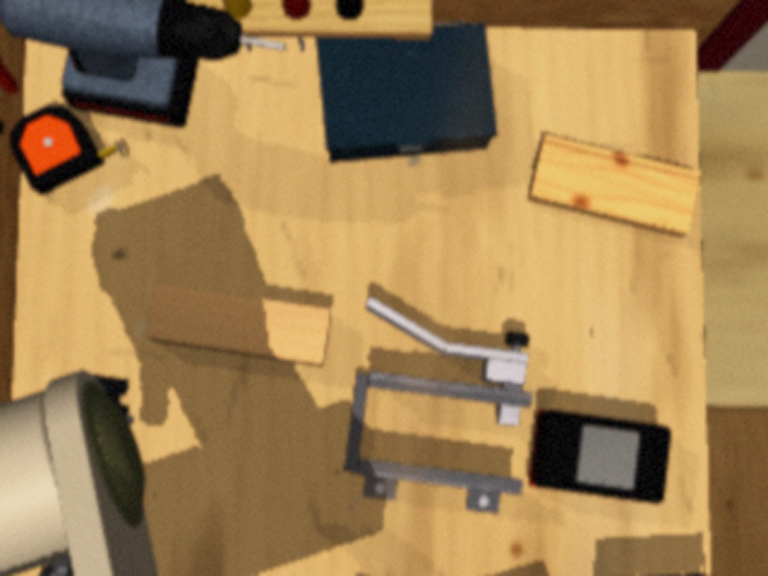

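View pics/w14.png

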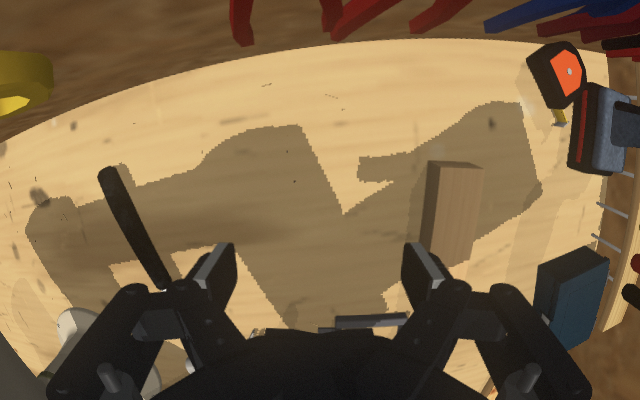

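Everything is in place: the offcut lies flat and clear of the bay, the bolt is shut, the battery is out, and the gripper touches nothing.

```bash
python3 -c "
from rig import finish_job
print(finish_job())"
```

```text
the job is handed in; nothing more can be done
None
```

The job is done and handed in at about 17 s of the 58 s allowed. In order:

1. **Prop in:** I pushed the thick offcut home until its nose met the stop block, with about 14 N on the tool. That is slightly over the 3 to 12 N expected for the push. The bolt stayed open after I let go.
2. **Battery out:** I pushed the battery out of the front with closed fingers. Its middle measured about 156 mm ahead of the bay's middle, past the 145 mm needed. Its front face is about 55 mm short of the bench edge.
3. **Prop out:** I drew the offcut back out and left it lying behind the bay.

**Last checks:** In the final pictures the bolt tip is where it was before the prop went in, so it looks fully shut on the empty bay. The battery and offcut lie flat on the bench. The wide offcut looks unmoved, though I compared it by eye and did not re-measure it. The gripper was open, raised and clear, with force readings near zero.

**What disagreed:** My estimates of the bay's position differed by a few millimetres between camera views. One move call was refused for a wrong count of numbers before anything moved, so I sent it again.

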